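Click the spice carousel round and put the last jar away

TASK

Put the loose spice jar away: turn the spice carousel, click by click, until its one empty well is at the front stop by the white index line, and stand the jar upright in that well without dropping it. Leave the carousel settled in that click stop with the jar at the front, and do not shift the mugs on the shelf or the tin.

Things in the scene. Friction and masses are not known exactly. Their poses are not given: they have to be found in the camera images.
- spice_stand: Fixed stand. Origin on the carousel's vertical pivot at worktop level; its -x axis points to the front (roughly to the robot), z up. Dark steel housing with white index line, 30 mm high, 195 mm in front of the pivot. Shelf board 360 mm wide, underside 192 mm and top 208 mm up, covers the back from 45 to 172 mm behind the pivot; mugs on it reach 310 mm.
- carousel (a joint): Turn of the round tray (300 mm across, top 33 mm up), rad, anticlockwise from above positive, endless. A spring roller clicks it into 12 stops, at whole multiples of 0.524 rad (30 degrees): two clicks from well to well. About 0.35 N m (3 N at a knob) takes it over a crest; it then snaps into the next stop. It may start poised on a crest. At 0 or a full turn the empty well is in front.
- pivot (a point): Centre of the tray's top face, on the pivot, 33 mm above the worktop. Round it, 100 mm out, are six wells 60 degrees apart; five hold jars up to 105 mm tall that are fixed in the tray. Between the wells stand six posts, the handles.
- empty_well (a point): Centre of the one empty well, at its floor, 33 mm above the worktop and 100 mm from the pivot: a round recess 53 mm across inside a dark wooden lip 7 mm high, for a 41 mm jar. Turns with the carousel.
- front_place (a point): Fixed point of the stand, 100 mm in front of the pivot and 33 mm above the worktop: where the empty well's centre must come to rest.
- jar_center (a point): Centre of the loose glass spice jar with the dark brown-black cap and white label: upright, 41 mm across, 105 mm tall, 0.11 kg, so its underside is 52.5 mm below this point. z along the jar. It stands on a brown mat 7 mm thick, to the left of the carousel.
- spice_jar: The same loose jar; origin at the centre of its underside, z up the jar.
- mug_white: White mug on the shelf, 101 mm tall, origin at its foot; leave alone.
- mug_blue: Blue mug on the shelf, 100 mm tall, origin at its foot; leave alone.
- tin: Food tin, 76 mm across, 58 mm tall, right of the carousel, origin at its foot; leave alone.
- knob_0 (a point): Round dark wooden knob, 24 mm across, on top of a slim wooden post (12 mm) on the carousel; point at the knob's centre, 143 mm above the worktop and 140 mm from the pivot. Turns with the carousel; it stands 30 degrees on from the empty well, counted anticlockwise seen from above.
- knob_1 (a point): Round dark wooden knob, 24 mm across, on top of a slim wooden post (12 mm) on the carousel; point at the knob's centre, 143 mm above the worktop and 140 mm from the pivot. Turns with the carousel; it stands 90 degrees on from the empty well, counted anticlockwise seen from above.
- knob_2 (a point): Round dark wooden knob, 24 mm across, on top of a slim wooden post (12 mm) on the carousel; point at the knob's centre, 143 mm above the worktop and 140 mm from the pivot. Turns with the carousel; it stands 150 degrees on from the empty well, counted anticlockwise seen from above.
- knob_3 (a point): Round dark wooden knob, 24 mm across, on top of a slim wooden post (12 mm) on the carousel; point at the knob's centre, 143 mm above the worktop and 140 mm from the pivot. Turns with the carousel; it stands 210 degrees on from the empty well, counted anticlockwise seen from above.
- knob_4 (a point): Round dark wooden knob, 24 mm across, on top of a slim wooden post (12 mm) on the carousel; point at the knob's centre, 143 mm above the worktop and 140 mm from the pivot. Turns with the carousel; it stands 270 degrees on from the empty well, counted anticlockwise seen from above.
- knob_5 (a point): Round dark wooden knob, 24 mm across, on top of a slim wooden post (12 mm) on the carousel; point at the knob's centre, 143 mm above the worktop and 140 mm from the pivot. Turns with the carousel; it stands 330 degrees on from the empty well, counted anticlockwise seen from above.

How it is judged:
By the outcome, as a careful person would: the job done as asked, in the order asked, and still so for the second after the job is handed in, with the robot touching nothing.
It also fails if it takes over 67 s, if anything falls off the work surface, if the arm or the gripper's body presses on something with over 40 N, if the wrist force passes 120 N, or if a joint passes its speed limit or range.

ROBOT

A 6-joint arm with a two-finger parallel gripper is mounted at the origin on a cart in front of the work surface, level with it; the furniture and walls round the work are solid. World frame = base frame: x ahead of the robot, y to its left, z up, the work surface at z = 0. Lengths are in m, angles in rad, forces in N, time in s.
With the tool pointing down it reaches from about 0.275 to 0.825 m from the base axis. Payload 4.9 kg.
Tool frame: the origin (TCP) lies midway between the tips of the shut fingers; the grasp point (between the pads) lies 19 mm behind it (bot.grip_depth is the distance from the TCP to the grasp point, in m); z points along the fingers, y is the line along which they close (so a half turn about z gives the same grasp; the last joint's range is limited). The gripper opens to 85 mm and grips with 20 to 120 N. Pads are 22 mm wide; open, the fingers measure 114 mm over their backs; the gripper's body (76 mm by 85 mm) begins 54 mm behind the grasp point. The pads swing forward as they close: fully open they stand 13 mm farther back than shut.
Start: joints at [1.173, 0.326, -0.193, 1.052, 0, 1.437], TCP at [0.143, 0.531, 0.231] pointing down, gripper open.
Joint ranges: [-2.65, 2.65], [-0.97, 1.79], [-1.3, 1.35], [-1.93, 2.1], [-1.47, 1.37], [-3.14, 3.14]. Speed limits (rad/s): [2.57, 2.57, 3.14, 3.14, 3.14, 3.14].

INTERFACE

Orientations are given as a unit quaternion [w, x, y, z].
In Python, from cell import bot gives the robot as it stands. Calls block until the motion is done:
- bot.move_pose(position, orientation): joint-space move of the TCP to a pose.
- bot.move_linear(position, speed=0.15, rotation=None, until_force=None): straight line of the TCP; rotation=None keeps the orientation; speed is the mean speed in m/s. With until_force (N) it stops when the force on the tool has changed by that much, and returns True; else False.
- bot.goto_joints(angles): joint-space move.
- bot.set_gripper(opening, grasp_force=None): opening from 0.0 (shut) to 1.0 (fully open); grasp_force is the grip in N (None keeps the last); returns when the fingers have stopped.
- bot.wait(seconds).
- bot.solve_ik(position, orientation): joint angles nearest the present ones, or None.
- bot.camera(name): name is "scene" or "side" or "wrist"; returns the picture (384x512x3 uint8, red, green, blue); there is no depth.
- bot.calibration(name): a dict with "mtx" (3x3 intrinsics, pixels), "k1" (the pictures are not rectified: a ray, as slopes to the right and down, at radius r is drawn at 1 + k1 r^2 times it, then the intrinsics apply), "extrinsics" (4x4, takes a point from world to camera coordinates); the wrist camera has in their place "hand_eye" (4x4, takes a point from camera to tool coordinates, whose origin is the TCP and whose axes are the flange's). Camera axes: x right, y down, z forward; pixel columns grow to the right and rows downward; lengths in m; the calibration is good to about 2 mm. A picture is of the moment at which its call begins: read the wrist's pose just before it. calibration takes no time and is no camera call.
A pose or a line that the arm cannot do raises bot.PlanningError and nothing moves.
- bot.close_job(): hands the job in; it is judged then, once.
Trained networks look in the newest picture that a camera, given by its name, has taken for a name from the list of things; names that differ only in an ending like _2 or _b are one class to them, and where a whole thing is asked for, a point or a joint stands for the part that bears it (a point fixed in the world has none). Each returns a list of dicts, best first, with "confidence" (0 to 1); they miss things now and then, are a little off and sometimes report something else, mostly with a low value. They report only what shows in the picture. A call takes as long as a camera call.
- bot.search_frame(camera, thing): "bbox" ([left, top, width, height] in pixels, round what is visible of it).
Readings, each from a call of its own:
- bot.read_clock(): time.
- bot.read_joint_positions(): joint angles.
- bot.read_joint_vel(): joint speeds.
- bot.read_joint_efforts(): joint torques, N m.
- bot.read_position(): TCP position.
- bot.read_tool_rot(): TCP orientation.
- bot.read_ft_force(): force on the tool from outside, world axes, zero at the start.
- bot.read_moment(): the same for the moment, N m.
- bot.read_gripper_width(): opening from 0.0 (shut) to 1.0 (fully open).
- bot.read_finger_force(): force on a finger pad.
Only numpy, scipy, OpenCV 4.12 (cv2) and the standard library are available. Lean on these libraries where they do the work, as an engineer would, in place of code of your own. Each camera call takes 0.05 s, during which the arm holds its last target. There are 200 camera calls.

## Working session

There is one attempt and no reset: what is moved stays moved. The work goes in short steps, each a Python script; the robot and the scene stay as the last script left them, time stands still between calls to the robot, and variables do not carry over. Pictures are saved under pics/ and viewed, at most 10 in all, crops included, and the job is handed in when it is done.

```bash
ls; mkdir -p pics
cat > h.py <<'E'
from cell import bot
import numpy as np, cv2
from scipy.spatial.transform import Rotation as R
def T_cw(name):
    c=bot.calibration(name)
    if 'extrinsics' in c: return np.array(c['mtx']),c['k1'],np.array(c['extrinsics'])
    p=bot.read_position();q=np.array(bot.read_tool_rot())
    W=np.eye(4);W[:3,:3]=R.from_quat(q[[1,2,3,0]]).as_matrix();W[:3,3]=p
    return np.array(c['mtx']),c['k1'],np.linalg.inv(W@np.array(c['hand_eye']))
def proj(cal,P):
    K,k,E=cal;P=np.atleast_2d(P);c=P@E[:3,:3].T+E[:3,3];s=c[:,:2]/c[:,2:]
    s=s*(1+k*(s**2).sum(1,keepdims=True));return s@K[:2,:2].T+K[:2,2]
def ray(cal,uv):
    K,k,E=cal
    s=cv2.undistortPoints(np.array([[uv]],float),K,np.array([k,0,0,0.]))[0,0] 
    d=E[:3,:3].T@np.array([s[0],s[1],1]);o=-E[:3,:3].T@E[:3,3];return o,d
def onz(cal,uv,z):
    o,d=ray(cal,uv);return o+d*(z-o[2])/d[2]
def save(img,n): cv2.imwrite('pics/'+n,cv2.cvtColor(img,cv2.COLOR_RGB2BGR))
E
cat > a.py <<'E'
from h import *
ims=[]
for n in ['scene','side']:
    c=T_cw(n);print(n,-c[2][:3,:3].T@c[2][:3,3],c[2][2,:3])
    ims.append(bot.camera(n))
    for t in ['spice_jar','carousel','empty_well','spice_stand','tin','mug_white','mug_blue','knob_0','jar_center']:
        print(t,[(np.round(d['bbox'],0).tolist(),round(d['confidence'],2)) for d in bot.search_frame(n,t)[:7]])
    save(ims[-1],n+'0.png')
print(bot.read_clock(),bot.read_tool_rot())
E
python3 a.py
```

```text
pics
scene [0.30561146 0.52416049 0.94903661] [ 0.29628567 -0.53655548 -0.79014114]
spice_jar [([215.0, 297.0, 17.0, 34.0], 0.6)]
carousel [([202.0, 124.0, 104.0, 109.0], 0.94)]
empty_well [([205.0, 128.0, 102.0, 108.0], 0.57)]
spice_stand [([170.0, 102.0, 151.0, 135.0], 0.63)]
tin [([314.0, 131.0, 29.0, 32.0], 0.96)]
mug_white [([176.0, 124.0, 47.0, 48.0], 0.9)]
mug_blue [([212.0, 79.0, 41.0, 50.0], 0.58)]
knob_0 [([205.0, 126.0, 100.0, 108.0], 0.79)]
jar_center [([216.0, 295.0, 19.0, 34.0], 0.76), ([169.0, 103.0, 151.0, 132.0], 0.34)]
side [0.41492081 0.96645888 0.85560397] [ 0.1615543  -0.8015574  -0.57567868]
spice_jar [([206.0, 162.0, 86.0, 81.0], 0.66), ([257.0, 270.0, 14.0, 34.0], 0.56)]
carousel []
empty_well [([208.0, 165.0, 83.0, 74.0], 0.61), ([196.0, 146.0, 109.0, 101.0], 0.17)]
spice_stand [([194.0, 150.0, 106.0, 98.0], 0.84)]
tin [([285.0, 165.0, 21.0, 23.0], 0.75)]
mug_white [([194.0, 155.0, 31.0, 36.0], 0.84)]
mug_blue [([208.0, 127.0, 27.0, 33.0], 0.7), ([285.0, 168.0, 21.0, 19.0], 0.29)]
knob_0 [([210.0, 164.0, 84.0, 78.0], 0.6)]
jar_center [([257.0, 274.0, 15.0, 30.0], 0.98)]
1.0 [1.89477693e-06 1.31506267e-01 9.91315339e-01 3.17440824e-05]
```

Run:
```python
import cv2,numpy as np
a=cv2.imread('pics/scene0.png')[70:250,150:360];b=cv2.imread('pics/side0.png')[110:320,180:320]
cv2.imwrite('pics/v1.png',cv2.resize(a,None,fx=3.3,fy=3.3,interpolation=cv2.INTER_CUBIC))
cv2.imwrite('pics/v2.png',cv2.resize(b,None,fx=2.8,fy=2.8,interpolation=cv2.INTER_CUBIC))
```

```text
(no output)
```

View pics/v1.png

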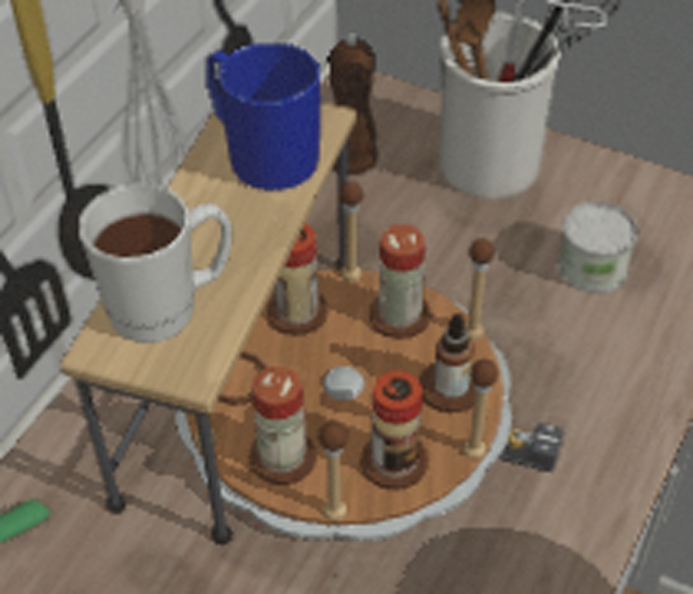

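View pics/v2.png

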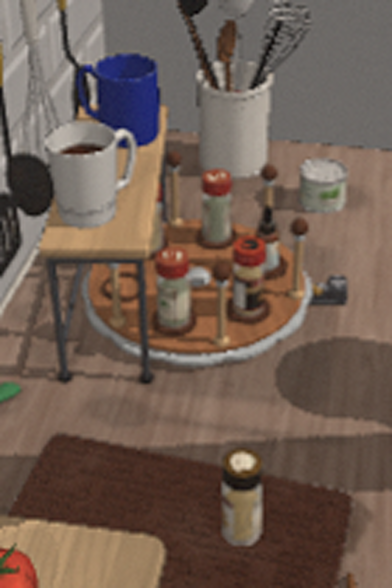

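View pics/scene0.png

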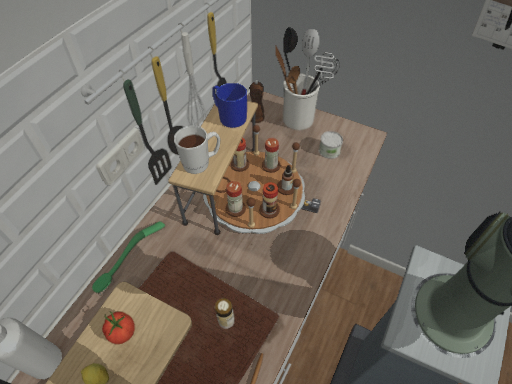

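The scene view shows four knobs at about (297,183), (251,202), (296,146) and (257,129), with the housing at (315,203). The empty well is at the back left, under the shelf, at about (222,186). The jar cap top is at (224,304) in scene and (266,275) in side. Next I'll fit the geometry.

```bash
cat > fit.py <<'E'
from h import *
from scipy.optimize import least_squares
cs,cd=T_cw('scene'),T_cw('side')
S=np.array([(296.7,183),(251.2,202.1),(295.8,145.8),(256.7,128.5)])
D=np.array([(287.1,190.7),(259.6,206.4),(276.1,171.4),(242.5,166.4)])
ks=np.array([0,-60,60,120])  # relative order seen from above, to be confirmed
for uv in S: print('knob',onz(cs,uv,.143).round(3))
for uv in D: print('knob side',onz(cd,uv,.143).round(3))
A=np.array([onz(cs,u,.143) for u in S]);
def knobs(p,sgn):
    a=p[2]+sgn*np.deg2rad(ks);return np.c_[p[0]+.14*np.cos(a),p[1]+.14*np.sin(a),0*a+.143]
for sgn in (1,-1):
    f=lambda p:np.r_[(proj(cs,knobs(p,sgn))-S).ravel(),(proj(cd,knobs(p,sgn))-D).ravel()]
    r=min((least_squares(f,[A[:,0].mean()+.03,A[:,1].mean(),a]) for a in np.arange(0,6.3,.7)),key=lambda r:r.cost)
    print(sgn,r.x,np.rad2deg(r.x[2]),r.cost,r.fun.round(1))
    if sgn==-1 or 1:
        h=onz(cs,(315,203),.02);h2=onz(cd,(298,213.6),.02);w=onz(cs,(222,186),.035)
        for q in(h,h2,w): print(q.round(3),np.linalg.norm(q[:2]-r.x[:2]),np.rad2deg(np.arctan2(*(q[:2]-r.x[:2])[::-1])))
t=np.linspace(0,2*np.pi,40)
def cyl(p):return np.concatenate([np.c_[p[0]+.0205*np.cos(t),p[1]+.0205*np.sin(t),0*t+z] for z in(.007,.112)])
def bb(c,p):
    u=proj(c,cyl(p));return np.r_[u.min(0),u.max(0)]
g=lambda p:np.r_[bb(cs,p)-[215.5,296,233,330.5],bb(cd,p)-[257,270.5,271.5,304]]
r=least_squares(g,onz(cs,(224,314),.06)[:2],loss='soft_l1');print('jar',r.x,g(r.x).round(1))
for c,u in((cs,(224,304)),(cd,(266.4,275))):print(onz(c,u,.112))
E
python3 fit.py
```

```text
knob [ 0.512 -0.095  0.143]
knob [0.592 0.019 0.143]
knob [ 0.572 -0.223  0.143]
knob [ 0.709 -0.235  0.143]
knob side [ 0.511 -0.098  0.143]
knob side [0.591 0.015 0.143]
knob side [ 0.57  -0.225  0.143]
knob side [ 0.708 -0.238  0.143]
1 [ 0.65068676 -0.10859755  3.05331205] 174.9418940088784 0.9701764718154784 [ 0.5 -0.1  0.1 -0.2  0.6  0.2  0.  -0.1 -0.2  0.2 -0.5  0.6 -0.2  0.2
 -0.6  0.3]
[ 0.463 -0.145  0.02 ] 0.19122313927079193 -169.11261854229545
[ 0.467 -0.131  0.02 ] 0.18530511960649562 -172.93967171158633
[ 0.739 -0.061  0.035] 0.10029195734469037 28.655240348414328
-1 [ 0.54179268 -0.16380315  0.88379082] 50.63748377899108 5609.18004542795 [-45.1  -5.6  42.6   0.1 -37.9  -4.3  43.    0.5 -34.9   2.9  30.5  -4.9
 -29.6   2.2  30.9  -4.2]
[ 0.463 -0.145  0.02 ] 0.08116347650813516 166.3981235380762
[ 0.467 -0.131  0.02 ] 0.08171612618904342 156.61867234682242
[ 0.739 -0.061  0.035] 0.22235403794035447 27.682514730209345
jar [0.52462    0.28656522] [-2.7  0.6  0.1 -2.5  0.5 -1.2  0.7  1.3]
[0.52122284 0.28193025 0.112     ]
[0.52032753 0.28658776 0.112     ]
```

```bash
cat >> h.py <<'E'
PIV=np.array([.6507,-.1086]);FRONT=np.deg2rad(-170.06)
def quat(yaxis_az,flip=False):
    a=yaxis_az+(np.pi if flip else 0)
    y=np.array([np.cos(a),np.sin(a),0]);z=np.array([0,0,-1.]);x=np.cross(y,z)
    q=R.from_matrix(np.c_[x,y,z]).as_quat();return q[[3,0,1,2]]
def kpose(phi,z,flip=False,r=.14):
    a=FRONT+np.deg2rad(phi);return np.r_[PIV+r*np.array([np.cos(a),np.sin(a)]),z],quat(a+np.pi/2,flip)
E
python3 - <<'E'
from h import *
for f in (0,1):
    for phi in (-75,-30,0,30): 
        j=bot.solve_ik(*kpose(phi,.118,f));print(f,phi,None if j is None else np.round(j,2))
for q in (quat(FRONT),quat(FRONT,True)):
    for p in ([.522,.286,.08],[.552,-.126,.1]):print(np.round(bot.solve_ik(p,q),2))
# confirm shelf direction with model: project shelf front edge & index
c=T_cw('scene');yaw=FRONT-np.pi
def st(x,y,z):return [PIV[0]+x*np.cos(yaw)-y*np.sin(yaw),PIV[1]+x*np.sin(yaw)+y*np.cos(yaw),z]
print(proj(c,[st(.045,.18,.208),st(.045,-.18,.208),st(.172,.18,.208),st(-.195,0,.03)]).round(1))
E
```

```text
0 -75 [-0.09  0.5  -0.24  0.84  0.   -2.1 ]
0 -30 [-0.26  0.38 -0.43  0.76  0.   -3.05]
0 0 [-0.39  0.39 -0.41  0.77  0.    2.58]
0 30 [-0.48  0.47 -0.28  0.82  0.    1.97]
1 -75 [-0.09  0.5  -0.24  0.84  0.    1.04]
1 -30 [-0.26  0.38 -0.43  0.76  0.    0.09]
1 0 [-0.39  0.39 -0.41  0.77  0.   -0.57]
1 30 [-0.48  0.47 -0.28  0.82  0.   -1.17]
[ 0.38  0.54 -0.27  0.76  0.   -1.37]
[-0.35  0.47 -0.33  0.77  0.   -2.1 ]
[ 0.38  0.54 -0.27  0.76  0.    1.77]
[-0.35  0.47 -0.33  0.77  0.    1.04]
[[214.  192.4]
 [258.4 102.4]
 [167.9 180.2]
 [316.4 202.2]]
```

The projected shelf corners match the picture, so the front direction is confirmed and the carousel is poised on a crest at 195°. I'll push it anticlockwise with the fingers forked around a knob.

```bash
cat >> h.py <<'E'
def stroke(a,b,z=.118,step=15,speed=.09):
    n=max(1,int(np.ceil(abs(b-a)/step)))
    for phi in np.linspace(a,b,n+1)[1:]:
        p,q=kpose(phi,z,True);bot.move_linear(p,speed=speed,rotation=q)
        print(round(phi),np.round(bot.read_ft_force(),1),end=' ')
    print()
E
python3 - <<'E'
from h import *
bot.set_gripper(.5)
p,q=kpose(-75,.215,True)
bot.move_pose(p,q)
c=T_cw('wrist');im=bot.camera('wrist');save(im,'w1.png')
print(proj(c,[kpose(f,.143)[0] for f in(-75,-15,-135)]).round(), bot.read_clock())
E
```

```text
[[253. 202.]
 [102. 284.]
 [404. 284.]] 3.9583
```

View pics/w1.png

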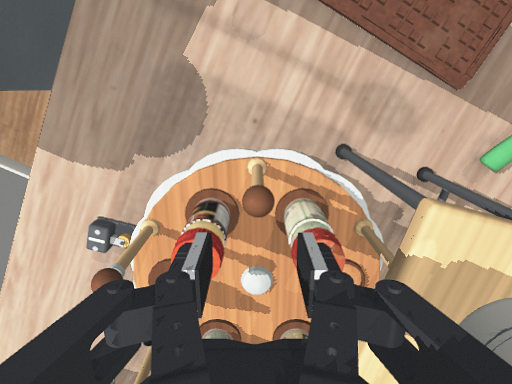

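The knob is at (258,200) against a predicted (253,202), so it's well within the fork's slack. The empty well shows at the right, at about (350,270), by the shelf. I'll do the first stroke.

Run:
```python
from h import *
p,q=kpose(-75,.118,True)
print(bot.move_linear(p,speed=.1,until_force=8))
print(bot.read_position())
stroke(-75,30)
bot.wait(.3)
p,q=kpose(30,.225,True);bot.move_linear(p,speed=.2)
p,q=kpose(-30,.225,True);bot.move_pose(p,q)
c=T_cw('wrist');im=bot.camera('wrist');save(im,'w2.png')
print(proj(c,[kpose(f,.143)[0] for f in(-30,30,-90)]).round(), bot.read_clock())
```

```text
False
[0.59224969 0.01831014 0.11870415]
-60 [-0.7  0.3  0.3] -45 [0.4 0.3 0. ] -30 [-0.7  0.1 -0.2] -15 [ 0.6  0.1 -0.5] 0 [ 0.1  1.2 -0.5] 15 [ 0.7 -0.  -0.2] 30 [-0.   0.7  0.4] 
[[254. 196.]
 [108. 276.]
 [400. 277.]] 11.175
```

View pics/w2.png

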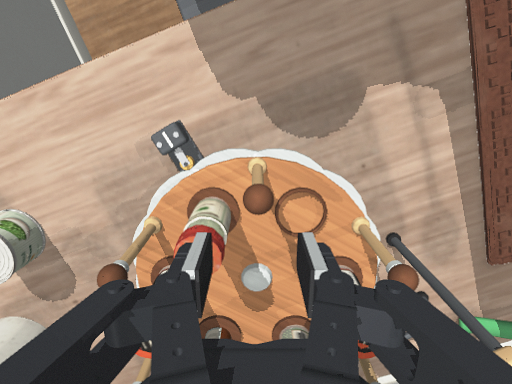

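The carousel is at θ=300°, with the knob at (258,198) and the empty well one place short of front at (300,212). Next is the second stroke, then a look at the jar.

Run:
```python
from h import *
p,q=kpose(-30,.118,True)
print(bot.move_linear(p,speed=.1,until_force=8))
stroke(-30,30)
bot.wait(.3)
p,q=kpose(30,.225,True);bot.move_linear(p,speed=.2)
bot.set_gripper(.9)
c=T_cw('wrist');im=bot.camera('wrist');save(im,'w3.png')
print(proj(c,[kpose(30,.143)[0],kpose(0,.033,r=.1)[0]]).round())
q=quat(FRONT,True)
bot.move_pose([.522,.286,.24],q)
c=T_cw('wrist');im=bot.camera('wrist');save(im,'w4.png')
print(proj(c,[[.522,.286,.112],[.5246,.2866,.112]]).round())
print([(np.round(d['bbox'],0).tolist(),round(d['confidence'],2)) for d in bot.search_frame('wrist','spice_jar')], bot.read_clock())
a=cv2.imread('pics/w3.png');b=cv2.imread('pics/w4.png');cv2.imwrite('pics/v3.png',cv2.resize(np.hstack([a,b]),(800,300),interpolation=cv2.INTER_AREA))
```

```text
False
-15 [-0.  -0.1  0.7] 0 [-0.7 -0.1 -0. ] 15 [ 0.3 -0.3 -0.1] 30 [-0.5 -0.9 -0.1] 
[[254. 196.]
 [297. 209.]]
[[253. 179.]
 [256. 179.]]
[([236.0, 138.0, 42.0, 57.0], 0.88)] 18.6917
```

View pics/v3.png

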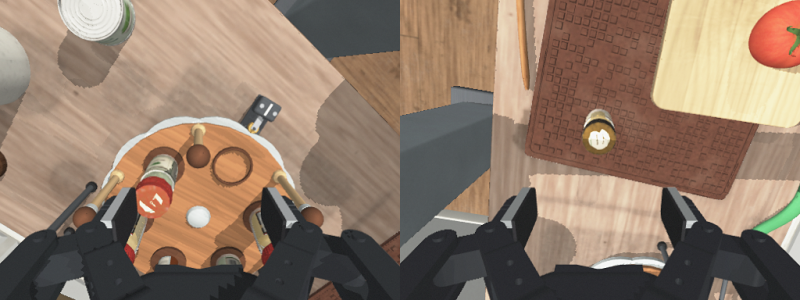

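The well is at front in line with the index line, seen at (298,211) against a predicted (297,209). The jar cap is at about (255,175). I'll refine the jar position and grasp it.

Run:
```python
from h import *
from scipy.optimize import least_squares
c=T_cw('wrist');print(onz(c,(254.7,175.5),.112))
t=np.linspace(0,2*np.pi,40)
def bb(p):
    u=proj(c,np.concatenate([np.c_[p[0]+.0205*np.cos(t),p[1]+.0205*np.sin(t),0*t+z] for z in(.007,.112)]));return np.r_[u.min(0),u.max(0)]
g=lambda p:bb(p)-[236,138,278,195]
r=least_squares(g,[.522,.286]);print(r.x,g(r.x).round(1))
xy=np.mean([r.x,[.5246,.2866],onz(c,(254.7,175.5),.112)[:2],[.521,.285]],0);print(xy)
np.save('jar.npy',xy)
q=quat(FRONT,True)
bot.move_linear([*xy,.24],rotation=q)
# grasp point placed 0.113 above worktop with jar base at .033 -> 0.080 above base -> z=.087 here
print(bot.move_linear([*xy,.087-.019],speed=.1,until_force=6))
print(bot.read_position())
bot.set_gripper(.0,grasp_force=25)
print(bot.read_gripper_width(),bot.read_finger_force(),bot.read_position(),bot.read_ft_force(),bot.read_clock())
n='side';im=bot.camera(n);save(im,'s2.png')
```

```text
[0.52248867 0.2897193  0.112     ]
[0.52442332 0.29051786] [-1.8 -1.9  1.8  1.6]
[0.523128   0.28795929]
False
[0.5235961  0.28816286 0.06862676]
0.4738087179767471 25.465553887188435 [0.52308528 0.28799755 0.06831381] [-1.57073916  0.35286033  3.27148411] 21.225
```

Run:
```python
from h import *
q=quat(FRONT,True);xy=bot.read_position()[:2]
bot.move_linear([*xy,.25],speed=.12)
w=kpose(0,.033,r=.1)[0]
up=kpose(0,0,r=.1)[0][:2]
bot.move_linear([*up,.25],speed=.2,rotation=q)
bot.move_linear([*up,.125],speed=.1)
print(bot.read_gripper_width(),bot.read_ft_force(),bot.read_position(),w)
a=bot.camera('scene');b=bot.camera('side');cw=T_cw('wrist');d=bot.camera('wrist');save(d,'w5.png');save(a,'s5.png');save(b,'d5.png')
for n in('scene','side'):
    c=T_cw(n);print(n,proj(c,[[*up,.033],[*up,.064],[*up,.169]]).round(1))
print(bot.read_clock())
def cr(im,x,y,s=45):return cv2.resize(im[y-s:y+s,x-s:x+s],(380,380),interpolation=cv2.INTER_CUBIC)
u=proj(T_cw('scene'),[[*up,.06]])[0].astype(int);v=proj(T_cw('side'),[[*up,.06]])[0].astype(int)
save(np.hstack([cr(a,*u),cr(b,*v)]),'v5.png');print(u,v)
```

```text
0.4749354184197667 [-0.60158042 -0.39627387 -0.64748001] [ 0.55271519 -0.12606845  0.12566381] [ 0.55220109 -0.12586168  0.033     ]
scene [[285.9 193.9]
 [286.5 187.6]
 [288.7 164.1]]
side [[276.  209.2]
 [276.2 202.7]
 [277.1 179.3]]
26.7167
[286 188] [276 203]
```

View pics/v5.png

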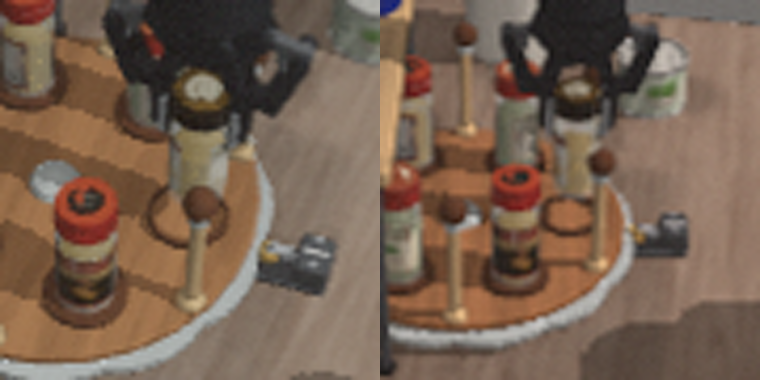

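The jar hangs upright over the well. The well is at scene (285.5,193.2) and side (276.5,208.9), both within 1 px of prediction, and the cap is within about 1 px too. I'll lower it.

Run:
```python
from h import *
up=kpose(0,0,r=.1)[0][:2]
bot.move_linear([*up,.101],speed=.06,until_force=5);print(bot.read_position())
print(bot.move_linear([*up,.088],speed=.02,until_force=4),bot.read_position(),bot.read_ft_force(),bot.read_gripper_width())
a=bot.camera('scene');b=bot.camera('side')
def cr(im,x,y,s=45):return cv2.resize(im[y-s:y+s,x-s:x+s],(380,380),interpolation=cv2.INTER_CUBIC)
save(np.hstack([cr(a,286,188),cr(b,276,203)]),'v6.png');print(bot.read_clock())
```

```text
[ 0.55187997 -0.12576184  0.10047676]
True [ 0.55209754 -0.12605615  0.09383811] [-2.64187187 -0.37129057  4.3137429 ] 0.4705983668913442
27.8167
```

View pics/v6.png

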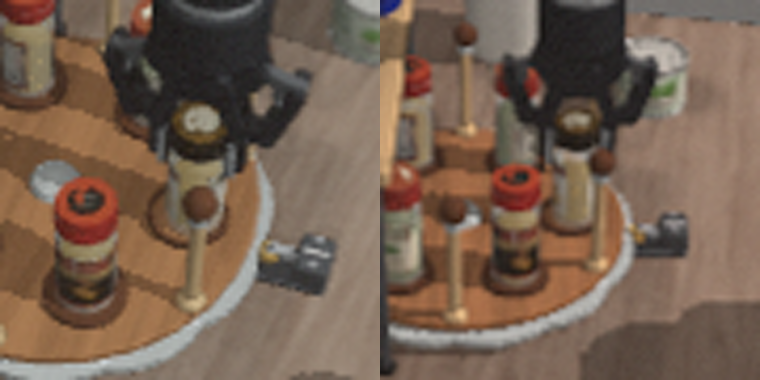

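Contact came at TCP z=0.0938 against 0.0943 expected, so the jar stands on the well floor inside the lip. I'll release and retreat.

Run:
```python
from h import *
p=bot.read_position()
bot.set_gripper(.72)
bot.move_linear([p[0],p[1],.26],speed=.1)
bot.move_linear([.42,.1,.3],speed=.2)
bot.wait(.3)
a=bot.camera('scene');b=bot.camera('side')
def cr(im,x,y,s=60):return cv2.resize(im[y-s:y+s,x-s:x+s],(400,400),interpolation=cv2.INTER_CUBIC)
save(np.hstack([cr(a,270,175),cr(b,262,195)]),'v7.png');print(bot.read_clock())
```

```text
31.85
```

View pics/v7.png

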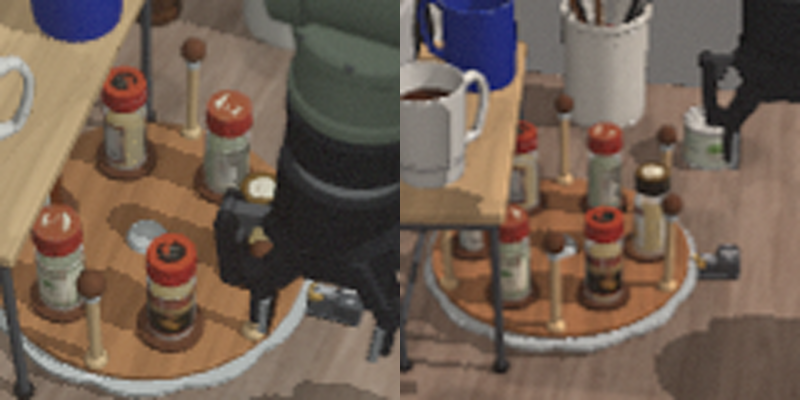

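The side view (right half of the picture) shows the jar standing upright in the front well at crop (650,210), in line with the index housing. The mugs and tin are in place, and the robot is clear.

```bash
python3 -c "
from h import *
print(bot.close_job())"
```

```text
the job is handed in; nothing more can be done
None
```

I turned the carousel until its empty well settled at the front stop and stood the jar upright in it, with the mugs and tin untouched; the job was handed in at about 32 s.

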